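# Check the tyre of the cage trolley with a stick gauge

### The job

Check the pressure of the trolley wheel lying on the table: take the right-angle stick gauge out of its tray, feel its chuck onto the tyre's leaning valve and press it straight down until it is fully home and the white rod has come out and stands still, firmly but without forcing the valve. Then lift it off and set it gently back in its tray as it lay, chuck in the pocket and barrel in the fork, with the rod still out to read. Don't touch the rod, and leave the other things on the table alone.

Things in the scene. Friction and masses are not known exactly. Their poses are not given: they have to be found in the camera images.
- gauge_head (a point): Steel right-angle stick tyre gauge, 150 g: centre of its head, a block 22 mm long (x) by 18 mm wide (y: the flat sides to grip) by 20 mm high (z), axes of the gauge. The barrel, 13 mm in diameter, runs from here to 125 mm along +x at this height. The chuck, a tube 20 mm in diameter, hangs down (-z) from the head, its open mouth 40 mm below this point.
- gauge_rear (a point): The far end of the gauge's barrel, on its axis, 125 mm from the head point along gauge +x. The rod comes out here.
- gauge: The whole gauge; origin at the centre of the chuck's mouth, 40 mm below the head point, axes as there. The mouth is 12 mm wide, narrowing to a 10.4 mm bore; 7 mm up the bore sits the sprung rubber seal that the valve pushes on.
- chuck (a joint): How far the valve has pushed the sprung seal up the chuck (m): 0 free, 0.006 fully home on its stop. The spring takes 1.5 N to start and 5 N at the stop, the tyre's air adds 3 to 5.5 N, and the leaning stem may drag by a few N: fully home takes 8 to 15 N in all. More only loads the stop; over 20 N risks the valve. Set down on the stem's tip beside the bore, the chuck stops 13 mm higher.
- rod (a joint): How far the rod stands out of the barrel (m). 0 at the start. The air drives it out as the chuck goes home, to between 12 and 34 mm by the unknown pressure; it stays out by light friction when the gauge is taken off.
- indicator: The white 4 mm square rod in the barrel, with black graduations. Moves only along gauge x; not to be touched. Origin that of the gauge, shifted along x by the rod's travel.
- wheel: Trolley wheel lying flat on the table, fixed: black tyre 260 mm in diameter and 80 mm high, grey steel rim, bearing hub 42 mm in diameter and 75 mm high. Origin at the centre of its underside, z up.
- valve_mark (a point): Top of the valve stem if it stood upright: 37 mm from the wheel's centre along wheel x, 82 mm above the table. The stem stands in a rubber base 40 mm lower, gives a little and leans: its tip is 2.4 to 4.5 mm off this point sideways, to be felt or seen. Its top 20 mm is brass, 8 mm in diameter, tip chamfered to 6 mm; hub and tyre are lower. Fully home, the chuck's mouth is 13 mm below the tip.
- tray: Grey plastic tyre-kit tray, 240 (x) by 120 mm, walls 16 mm high, floor 4 mm thick, fixed. Origin at the centre of its underside. A square pocket, 32 mm inside, rim 5 mm above the floor, is centred at x = -75 mm, y = 0. A fork at x = +20 mm carries the barrel: slot 18 mm wide, its bottom 37.5 mm and the prong tips 54 mm above the table.
- gauge_rest (a point): Where the gauge's head point is when the gauge lies in its tray: chuck mouth standing on the floor of the pocket, barrel along the tray's +x in the fork. 44 mm above the table; axes of the tray.
- dust_cap: Bystander: the valve's black dust cap, 11 mm wide, 12 mm high. Origin at its underside.
- spanner: Bystander: steel spanner 150 mm long, lying on the table.
- seed_pot: Bystander: white ceramic pot 66 mm wide and 40 mm high.
- drinker: Bystander: clear plastic drinker, 44 mm in diameter and 120 mm high, standing.
Not all that is in view belongs to the job. Of the things like the gauge, leave any that is yellow; of the rest the larger one is meant.

How it is judged:
On the way:
1. the chuck is fully home on the valve, and the rod has come out and stands still, for half a second (value of joint chuck above 0.0054 m and contact force between gauge and wheel above 4 N and value of joint rod above 0.009 m and velocity of joint rod below 0.003 m/s), for 0.5 s.
At the end, for the whole second after the job is handed in: The gauge lies at rest in its tray as at the start: chuck standing on the pocket's floor (head within 9 mm of its rest sideways and 3 mm in height), upright within about 5 degrees, barrel in the fork and pointing along the tray's +x, with the rod still standing out more than 9 mm (horizontal distance between gauge_head and gauge_rest below 0.009 m and z of gauge_head in the frame of gauge_rest between -0.003 and 0.003 m and angle between gauge's own z axis and vertical below 0.08 rad and y of gauge_rear in the frame of tray between -0.012 and 0.012 m and x of gauge_rear in the frame of tray above 0.03 m and value of joint rod above 0.009 m and linear speed of gauge below 0.02 m/s); the robot touches nothing.
It fails at once if the gauge is forced against the wheel or its valve (over 30 N in all contacts, sideways ones included) (contact force between gauge and wheel above 30 N).
It fails at once if the gauge is banged down on its tray with more than 30 N (contact force between gauge and tray above 30 N).
It fails at once if the robot touches the rod (contact force between indicator and the fingers above 0.3 N or contact force between indicator and the arm above 0.3 N).
It fails at once if a bystander is moved more than 30 mm (distance of any of dust_cap, spanner, seed_pot, drinker from where it was at the start of the episode above 0.03 m).
It also fails if it takes over 69 s, if anything falls off the work surface, if the arm or the gripper's body presses on something with over 40 N, if the wrist force passes 120 N, or if a joint passes its speed limit or range.

### The arm

A 7-joint arm with a two-finger parallel gripper is mounted at the origin on the work surface. World frame = base frame: x ahead of the robot, y to its left, z up, the work surface at z = 0. Lengths are in m, angles in rad, forces in N, time in s.
With the tool pointing down it reaches from about 0.425 to 0.875 m from the base axis. Payload 4.7 kg.
Tool frame: the origin (TCP) lies at the very end of the fingers, on their centre line; the grasp point (between the pads) lies 19 mm behind it; z points along the fingers, y is the line along which they close (so a half turn about z gives the same grasp; the last joint's range is limited). The gripper opens to 87 mm and grips with 3 to 60 N. Pads are 19 mm wide; open, the fingers measure 117 mm over their backs; the gripper's body (75 mm by 190 mm) begins 51 mm behind the grasp point.
Start: joints at [0.014, 0.321, -0.07, 1.45, 0.023, 1.371, -0.057], TCP at [0.65, -0, 0.223] pointing down, gripper open.
Joint ranges: [-2.86, 2.86], [-0.3, 2.09], [-1.38, 1.24], [0.06, 2.45], [-1.56, 4.7], [0.09, 2.05], [-2.69, 2.69]. Speed limits (rad/s): [2.57, 2.57, 3.14, 3.14, 3.14, 3.14, 3.14].

### API

Orientations are given as a rotation vector (axis times angle).
In Python, from bench import ctrl, get_image, job gives the robot as it stands.
- The arm moves only by the shell command python3 -m crank 'ROWS' [FORCE]. ROWS is JSON, a list that holds one entry, the list of rows, each a list of 5 numbers: the shift along the tool's x, y, z in mm, then the turn about the tool's z in rad, then the closure, from -1 (fully open) to 1 (shut), so that 0 is half open. A call has 1 to 10 rows; each row shifts and turns the commanded pose from where the row before left it, along the tool's axes as they then stand; what a row does not reach is not made up. A row lasts 1/12 s, in which the tool goes at most 41.7 mm and 7.16 degrees, less where a joint would pass 70% of its speed; a pose out of reach is approached as far as the arm can. A call with a gripper value outside its range is refused whole. The fingers move at their own pace and stop on an object; FORCE is the grip in N (left out, the last holds). Time passes only in rows, so rows that do not move let the fingers close. It gives the time, the measured TCP pose, the force, the opening and the grip force at its end, in the units of the state.
- ctrl.get_state(): the state, without advancing time (a new reading comes with each control period).
- get_image(name): name is "scene" or "side" or "wrist"; returns a dict with "pixels" (420x560x3 uint8, red, green, blue), "fx", "fy", "cx", "cy" (pixels), "T" (4x4, takes a point from camera to world coordinates); the wrist camera has in their place "T_tool_cam" (4x4, takes a point from camera to tool coordinates, whose origin is the TCP and whose axes are the flange's). Camera axes: x right, y down, z forward; pixel columns grow to the right and rows downward; lengths in m; the calibration is good to about 2 mm. A picture is of the moment at which its call begins: read the wrist's pose just before it. There is no depth.
- job.close_job(): hands the job in; it is judged then, once.
The state is a dict: "time": time; "joint_positions": joint angles; "qd": joint speeds; "joint_torque": joint torques, N m; "position": TCP position; "tool_rot": TCP orientation; "ft_force": force on the tool from outside, world axes, zero at the start; "torque": the same for the moment, N m; "grip_width": opening from 0.0 (shut) to 1.0 (fully open); "grip_force": force on a finger pad.
Only numpy, scipy, OpenCV 4.12 (cv2) and the standard library are available. Lean on these libraries where they do the work, as an engineer would, in place of code of your own. Each camera call takes 0.05 s, during which the arm holds its last target. There are 200 camera calls.

## Working session

There is one attempt and no reset: what is moved stays moved. The work goes in short steps, Python scripts to look and compute and a shell command to move; the robot and the scene stay as the last step left them, time stands still between calls to the robot, and variables do not carry over. Pictures are saved under pics/ and viewed, at most 12 in all, crops included, and the job is handed in when it is done.

```bash
ls; mkdir -p pics
cat > h.py <<'E'
import numpy as np,cv2
from scipy.spatial.transform import Rotation as R
from bench import ctrl,get_image,job
def snap(n,f=None):
    s=ctrl.get_state(); im=get_image(n)
    if n=="wrist":
        T=np.eye(4);T[:3,:3]=R.from_rotvec(s["tool_rot"]).as_matrix();T[:3,3]=s["position"]
        im["T"]=T@np.array(im["T_tool_cam"])
    im["T"]=np.array(im["T"])
    np.savez(f"pics/{f or n}.npz",**{k:np.array(v) for k,v in im.items()})
    cv2.imwrite(f"pics/{f or n}.png",np.array(im["pixels"])[:,:,::-1]); return im
def load(f): return dict(np.load(f"pics/{f}.npz"))
def ray(im,u,v):
    d=im["T"][:3,:3]@np.array([(u-im["cx"])/im["fx"],(v-im["cy"])/im["fy"],1]); return im["T"][:3,3],d/np.linalg.norm(d)
def onz(im,u,v,z):
    o,d=ray(im,u,v); return o+d*(z-o[2])/d[2]
def proj(im,p):
    q=np.linalg.inv(im["T"])@np.append(p,1); return [float(im["fx"]*q[0]/q[2]+im["cx"]),float(im["fy"]*q[1]/q[2]+im["cy"])]
def tri(rs):
    A=0;b=0
    for o,d in rs:
        P=np.eye(3)-np.outer(d,d);A=A+P;b=b+P@o
    return np.linalg.solve(A,b)
E
python3 - <<'E'
from h import *
print(ctrl.get_state())
for n in("scene","side","wrist"):
    i=snap(n);print(n,i["T"].round(3).tolist(),i["fx"],i["cx"])
a=cv2.imread("pics/scene.png");b=cv2.imread("pics/side.png")
E
```

```text
pics
{'time': 0.0, 'joint_positions': array([ 0.01410042,  0.32184208, -0.07009056,  1.45171139,  0.02260564,
        1.3707924 , -0.05692201]), 'qd': array([ 2.04724255e-05, -1.95755489e-04, -1.69527011e-04, -2.15052773e-05,
       -1.10764909e-04,  9.72779294e-05, -2.16289045e-04]), 'joint_torque': array([-2.58547143e-04, -4.91284704e+01, -4.03903294e-01, -3.12526345e+01,
       -6.40594075e-02,  4.37659642e-02,  1.61017233e-04]), 'position': array([ 6.49429175e-01, -4.92000679e-05,  2.21430907e-01]), 'tool_rot': array([-2.22049371, -2.22052837,  0.00229477]), 'ft_force': array([-0.14501946,  0.3460508 ,  0.70996582]), 'torque': array([-0.06864281, -0.00889629, -0.02390111]), 'grip_force': 0.0, 'grip_width': 0.9996109647084707}
scene [[0.411, 0.67, -0.618, 1.487], [0.912, -0.313, 0.266, -0.396], [-0.015, -0.673, -0.74, 1.124], [0.0, 0.0, 0.0, 1.0]] 441.29029846215803 280.4926113502985
side [[-0.945, -0.255, 0.205, 0.394], [-0.326, 0.707, -0.627, 0.635], [0.015, -0.659, -0.752, 0.88], [0.0, 0.0, 0.0, 1.0]] 387.40909356498724 280.35566832421966
wrist [[1.0, 0.0, -0.001, 0.651], [0.0, -0.963, -0.269, 0.073], [-0.001, 0.269, -0.963, 0.385], [0.0, 0.0, 0.0, 1.0]] 348.6237825046831 276.40186466704716
```

View pics/scene.png

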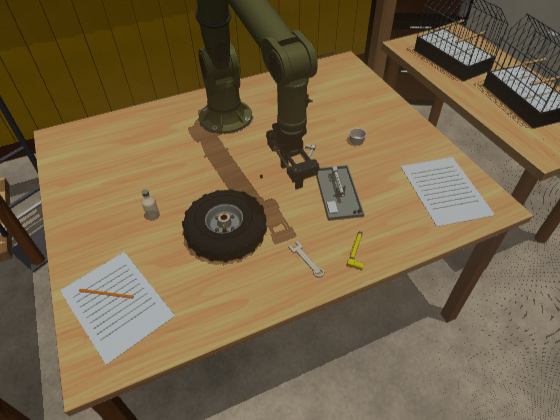

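View pics/side.png

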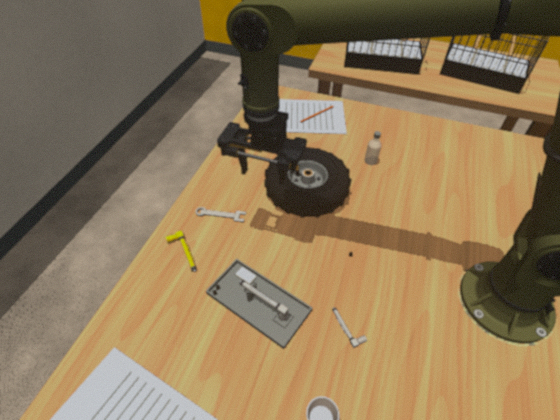

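The tray with the gauge shows at scene (340,190) and side (260,303), the wheel at scene (225,223) and side (308,180). The yellow gauge and the small gauge outside the tray are decoys. I'll zoom in on both.

Run:
```python
from h import *
a=cv2.imread("pics/scene.png");b=cv2.imread("pics/side.png")
f=lambda i,x,y,w,h:cv2.resize(i[y:y+h,x:x+w],(400,300),interpolation=cv2.INTER_CUBIC)
m=np.vstack([np.hstack([f(a,305,150,80,60+15-15+0),f(b,200,255,120,90)]),np.hstack([f(a,175,180,100,75),f(b,255,138,100,75)])])
m=cv2.convertScaleAbs(m,alpha=1.3,beta=10)
cv2.imwrite("pics/zoom.png",m)
im=load("scene");s=load("side")
# table plane estimates
print("tray scene",onz(im,340,192,.01),"side",onz(s,260,303,.01))
print("wheel scene",onz(im,225,219,.078),"side",onz(s,308,174,.078))
```

```text
tray scene [0.59563778 0.21385525 0.01      ] side [0.57698806 0.21888843 0.01      ]
wheel scene [ 0.60033328 -0.20371085  0.078     ] side [ 0.57924324 -0.19114195  0.078     ]
```

View pics/zoom.png

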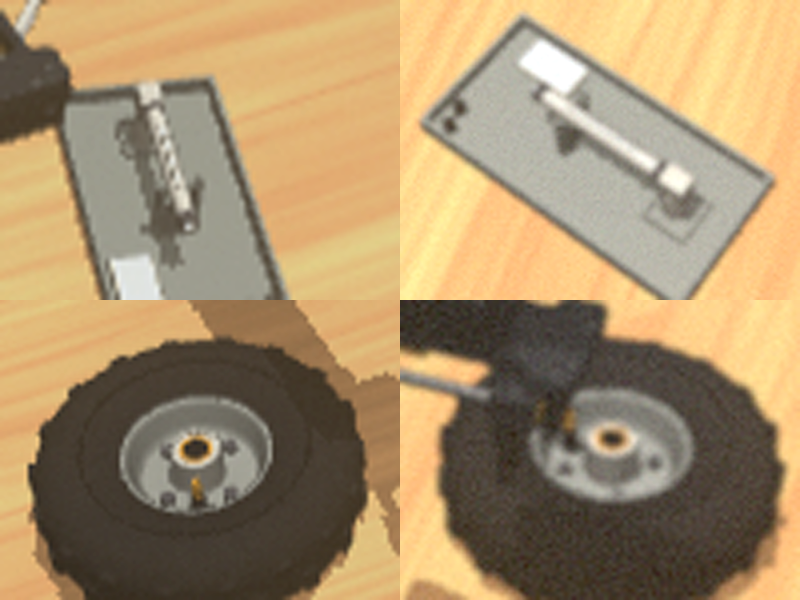

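In the zoom, the gauge head is at scene (334.6,168.5) / side (282.5,309) and the barrel end at scene (343,195) / side (242,282). The brass valve tip is at scene (224,225) / side (297.5,165.5) and the hub top at scene (223.8,217.5) / side (308,172.5).

Run:
```python
from h import *
a=load("scene");b=load("side")
for n,p,q in(("head top",(334.6,168.5),(282.5,309)),("rear",(342.8,194.5),(242,282)),("valve",(224,225),(297.5,165.5)),("hub",(223.8,217.5),(308,172.5))):
    x=tri([ray(a,*p),ray(b,*q)]);print(n,x.round(4),(np.array(proj(a,x))-p).round(1),(np.array(proj(b,x))-q).round(1))
print(load("wrist")["T_tool_cam"].round(3).tolist())
```

```text
head top [0.5149 0.2334 0.0458] [-0.2 -0.1] [-0.2  0.1]
rear [0.6337 0.1978 0.0421] [-0.6 -0.2] [-0.8  0.4]
valve [ 0.6206 -0.2151  0.0779] [-0.3 -0.2] [-0.3  0.2]
hub [ 0.584  -0.2044  0.0696] [-0.4 -0.3] [-0.5  0.3]
[[0.0, -0.963, -0.269, 0.073], [1.0, -0.0, 0.001, 0.001], [-0.001, -0.269, 0.963, -0.163], [0.0, 0.0, 0.0, 1.0]]
```

```bash
python3 -m crank '[[[23,-13.6,8,0,-1],[23,-13.6,8,0,-1],[23,-13.6,8,0,-1],[23,-13.6,8,0,-1],[23,-13.6,8,0,-1],[23,-13.6,8,0,-1],[23,-13.6,8,0,-1],[23,-13.6,8,0,-1],[23,-13.6,8,0,-1],[23,-13.6,8,0,-1]]]'
python3 -m crank '[[[0,0,0,-0.12,-1],[0,0,0,-0.12,-1],[0,0,0,-0.12,-1],[0,0,0,-0.12,-1],[0,0,0,-0.12,-1],[0,0,0,-0.12,-1],[0,0,0,-0.12,-1],[0,0,0,-0.12,-1],[0,0,0,-0.12,-1],[0,0,0,-0.12,-1]]]'
python3 -m crank '[[[0,0,0,-0.08,-1],[0,0,0,0,-1],[0,0,0,0,-1]]]'
python3 -c "
from h import *
snap('wrist','w1');snap('scene','s1')
i=load('w1')
for p in((.5149,.2334,.054),(.6337,.1978,.044),(.5149,.2334,.004)):print(proj(i,p))"
```

```text
time: 0.98
position: [0.513, 0.2308, 0.142]
tool_rot: [-2.222, -2.221, 0.001]
ft_force: [0.3, 0.0, -0.5]
grip_width: 0.997
grip_force: 0.0
time: 1.82
position: [0.5138, 0.2298, 0.1422]
tool_rot: [-0.57, -3.089, 0.001]
ft_force: [-0.4, -0.1, -0.1]
grip_width: 1.001
grip_force: 0.0
time: 2.07
position: [0.5139, 0.2298, 0.1423]
tool_rot: [-0.459, -3.108, 0.0]
ft_force: [-1.0, -0.3, 0.4]
grip_width: 0.997
grip_force: 0.0
[281.56871935891303, 216.0492660528385]
[281.122720939696, 349.05729253396]
[280.7045960577786, 200.5075754747794]
```

View pics/w1.png

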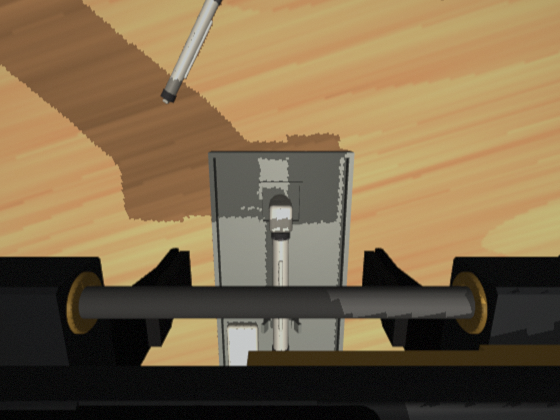

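The head top is at (281,217), exactly where predicted, with the barrel vertical in the image and aligned with the tool. The fingers are centred at column 276.5, so I shift +3.7 mm in tool y and descend.

```bash
python3 -m crank '[[[0,3.7,13,0,-1],[0,0,14,0,-1],[0,0,14,0,-1],[0,0,14,0,-1],[0,0,14,0,-1],[0,0,14,0,-1],[0,0,12,0,-1],[0,0,8,0,-1],[0,0,4,0,-1],[0,0,0,0,-1]]]'
python3 -m crank '[[[0,0,0,0,0],[0,0,0,0,0.2],[0,0,0,0,0.4],[0,0,0,0,0.6],[0,0,0,0,0.8],[0,0,0,0,1],[0,0,0,0,1],[0,0,0,0,1],[0,0,0,0,1],[0,0,0,0,1]]]' 40
python3 -m crank '[[[0,0,0,0,1],[0,0,0,0,1],[0,0,0,0,1],[0,0,0,0,1]]]'
```

```text
time: 3.0
position: [0.5144, 0.2334, 0.0344]
tool_rot: [-0.455, -3.107, 0.001]
ft_force: [-0.2, -0.5, -0.1]
grip_width: 1.001
grip_force: 0.0
time: 3.83
position: [0.5151, 0.2335, 0.0356]
tool_rot: [0.455, 3.108, 0.0]
ft_force: [-0.7, -0.2, 0.5]
grip_width: 0.324
grip_force: 0.0
time: 4.17
position: [0.5151, 0.2335, 0.0355]
tool_rot: [0.455, 3.108, -0.0]
ft_force: [-0.4, -0.2, 0.3]
grip_width: 0.203
grip_force: 39.9
```

```bash
python3 -m crank '[[[0,0,-2,0,1],[0,0,-5,0,1],[0,0,-12,0,1],[0,0,-18,0,1],[0,0,-20,0,1],[0,0,-20,0,1],[0,0,-20,0,1],[0,0,-12,0,1],[0,0,-6,0,1],[0,0,0,0,1]]]'
python3 - <<'E'
from h import *
s=ctrl.get_state();print(s["position"],s["grip_width"])
M=R.from_rotvec(s["tool_rot"]).as_matrix()
v=np.array([.6206,-.2151,0]);d=v-s["position"]
print("tool shift to valve mm",(M.T@d*1000).round(1))
i=snap('wrist','w2')
H=s["position"]-[0,0,-.0085]
for z in(.010,-.010,-.04):print(proj(i,H+[0,0,z]))
print("drinker",onz(load("scene"),150,215,0))
E
```

```text
time: 5.0
position: [0.5159, 0.2339, 0.1524]
tool_rot: [0.455, 3.106, 0.002]
ft_force: [-0.2, -0.4, -1.2]
grip_width: 0.205
grip_force: 39.9
[0.51594847 0.23394634 0.15241973] 0.2051818777476652
tool shift to valve mm [-228.6 -400.5  152.3]
[277.11177354156683, 281.02423253723725]
[276.91170033165196, 263.101453290148]
[276.68124195048574, 242.4567368234021]
drinker [ 0.41008289 -0.4139063   0.        ]
```

View pics/w2.png

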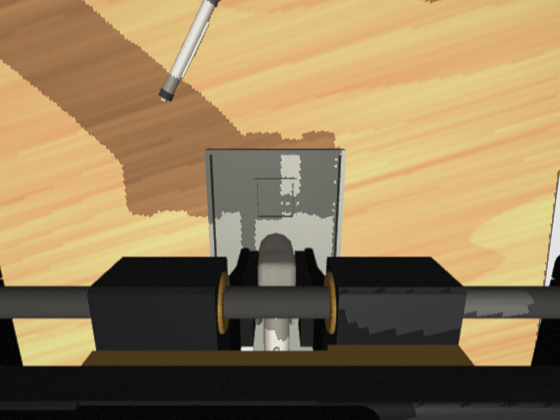

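The chuck shows at columns 259–293 with its upper edge near row 233, while I predicted about 224. The head probably sits a few mm towards the barrel side in the grip, so I'll zoom in on both pictures.

Run:
```python
from h import *
a=cv2.imread("pics/w1.png");b=cv2.imread("pics/w2.png")
f=lambda i,x,y:cv2.resize(i[y:y+75,x:x+50],(400,600),interpolation=cv2.INTER_NEAREST)
cv2.imwrite("pics/z2.png",cv2.convertScaleAbs(np.hstack([f(a,256,185),f(b,251,220)]),alpha=1.5))
i=load("w2");s=ctrl.get_state();M=R.from_rotvec(s["tool_rot"]).as_matrix()
m=s["position"]+[0,0,-.0315]
for o in(.01,0,-.01):print(proj(i,m+M@[o,0,0]))
i=load("w1")
h=np.array([.5149,.2334,.054])
for o in(.011,0,-.011):print(proj(i,h+M@[o,0,0]))
print(proj(i,h+M@[0.01,0,0.02]))
```

```text
[275.7109321464728, 224.6892349116891]
[275.7186208686999, 240.63629411856985]
[275.72611107873564, 256.1716222764922]
[281.591418485601, 201.81584175795516]
[281.56871935891303, 216.0492660528385]
[281.54652901813336, 229.9636575581613]
[281.2132328014146, 197.1144943321648]
```

View pics/z2.png

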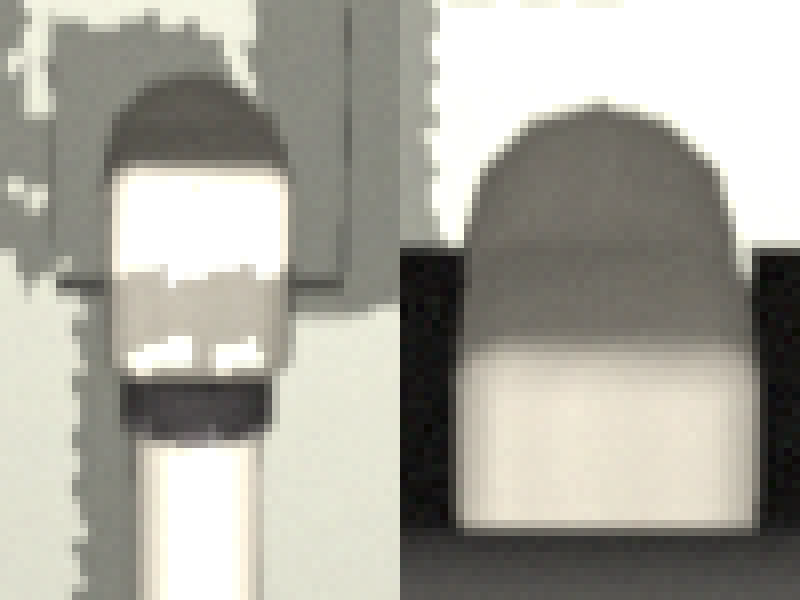

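```bash
python3 -m crank '[[[-6,-9,0,0,1],[-12,-18,0,0,1],[-16,-25,0,0,1],[-18,-28,0,0,1],[-18,-28,0,0,1],[-18,-28,0,0,1],[-18,-28,0,0,1],[-18,-28,0,0,1],[-18,-28,0,0,1],[-18,-28,0,0,1]]]'
python3 -m crank '[[[-18,-28,0,0,1],[-18,-28,0,0,1],[-18,-28,0,0,1],[-18,-28,0,0,1],[-15,-22,0,0,1],[-8,-13,0,0,1],[-3,-5,0,0,1],[0,0,0,0,1],[0,0,0,0,1]]]'
python3 - <<'E'
from h import *
s=ctrl.get_state();i=snap('wrist','w3');print(s["position"],s["tool_rot"])
print(proj(i,[.6206,-.2151,.082]))
im=cv2.imread("pics/w3.png");hsv=cv2.cvtColor(im,cv2.COLOR_BGR2HSV)
m=cv2.inRange(hsv,(8,120,70),(30,255,255));n,l,st,c=cv2.connectedComponentsWithStats(m)
print([(st[k].tolist(),c[k].round(1).tolist()) for k in range(1,n) if st[k,4]>15][:12])
z=cv2.resize(im[130:270,200:360],(800,700),interpolation=cv2.INTER_CUBIC)[:600]
cv2.imwrite("pics/z3.png",cv2.convertScaleAbs(z,alpha=1.3))
E
```

```text
time: 5.88
position: [0.5963, -0.0527, 0.1489]
tool_rot: [-0.456, -3.106, 0.001]
ft_force: [0.2, 0.0, -1.4]
grip_width: 0.202
grip_force: 39.9
time: 6.63
position: [0.6472, -0.2216, 0.1498]
tool_rot: [-0.453, -3.107, -0.003]
ft_force: [0.6, 1.2, -1.9]
grip_width: 0.202
grip_force: 39.9
[ 0.64724068 -0.22159478  0.14983767] [-4.52534478e-01 -3.10725677e+00 -2.79559326e-03]
[274.47310471708346, 185.63677558812088]
[([8, 0, 37, 14, 137], [23.0, 6.2]), ([104, 0, 15, 21, 159], [110.2, 6.9]), ([256, 111, 39, 40, 545], [274.4, 130.6]), ([268, 180, 12, 19, 177], [273.2, 188.8]), ([103, 192, 18, 18, 40], [112.8, 198.8]), ([507, 210, 9, 5, 19], [510.2, 211.5]), ([507, 226, 6, 6, 17], [509.4, 229.2]), ([496, 232, 10, 5, 22], [500.1, 233.9]), ([398, 250, 26, 7, 35], [408.0, 255.1]), ([217, 273, 13, 61, 439], [221.6, 303.6]), ([324, 273, 13, 61, 442], [331.1, 303.4]), ([83, 345, 412, 22, 6166], [293.6, 356.3])]
```

View pics/z3.png

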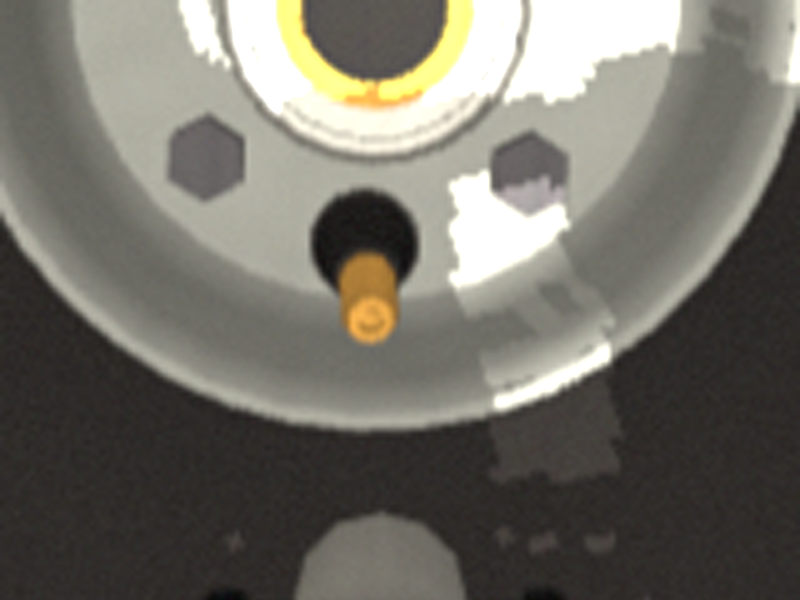

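The brass tip is centred at (274.2,193.4), and the chuck's far edge is at (276.2,232.6). Next is the relative shift through the same camera.

Run:
```python
from h import *
i=load("w3");s=ctrl.get_state();M=R.from_rotvec(s["tool_rot"]).as_matrix();p=s["position"]
tip=onz(i,274.2,193.4,.0815);edge=onz(i,276.2,232.6,p[2]-.0315)
t=M.T@(tip-p)*1000;e=M.T@(edge-p)*1000
print(tip,"tip tool",t.round(1),"edge tool",e.round(1),"hub",onz(i,274.4,130.6,.075))
```

```text
[ 0.62576957 -0.21684128  0.0815    ] tip tool [21.9 -2.5 68.7] edge tool [ 6.4 -1.2 31.5] hub [ 0.58625807 -0.20489615  0.075     ]
```

```bash
python3 -m crank '[[[5,-0.4,0,0,1],[8,-0.4,5,0,1],[8,-0.4,6,0,1],[4.2,-0.4,6,0,1],[0,0,5,0,1],[0,0,3,0,1],[0,0,2,0,1],[0,0,0,0,1],[0,0,0,0,1],[0,0,0,0,1]]]'
python3 - <<'E'
from h import *
for n in("scene","side","wrist"): snap(n,n+"4")
im=cv2.imread("pics/wrist4.png")
f=lambda im,x,y,w,h:cv2.resize(im[y:y+h,x:x+w],(400,400),interpolation=cv2.INTER_CUBIC)
cv2.imwrite("pics/z4.png",cv2.convertScaleAbs(np.hstack([f(cv2.imread("pics/scene4.png"),195,195,50,50),f(im,236,195,80,80)]),alpha=1.4))
print(ctrl.get_state())
E
```

```text
time: 7.52
position: [0.6234, -0.218, 0.1238]
tool_rot: [0.455, 3.108, -0.0]
ft_force: [0.8, -0.3, -1.4]
grip_width: 0.202
grip_force: 39.9
{'time': 7.6667, 'joint_positions': array([ 0.35784586,  0.40218229, -0.07904269,  1.54320373,  0.03322838,
        1.1969025 ,  1.55281941]), 'qd': array([-1.23854818e-04,  4.76461951e-05,  2.91715014e-04,  1.10992705e-03,
       -7.33072332e-04, -1.28302903e-03,  1.13480544e-03]), 'joint_torque': array([-1.87755539e-02, -5.27500892e+01, -5.99275958e-01, -3.04018342e+01,
        4.61128168e-02,  3.41704662e-02, -3.51617782e-04]), 'position': array([ 0.62324777, -0.21812195,  0.1238483 ]), 'tool_rot': array([ 4.55313192e-01,  3.10780861e+00, -1.65531274e-04]), 'ft_force': array([-0.03648405, -0.33196686, -1.11124707]), 'torque': array([ 0.08145601,  0.02322309, -0.01082234]), 'grip_force': 39.90914762020111, 'grip_width': 0.20208909189848984}
```

View pics/z4.png

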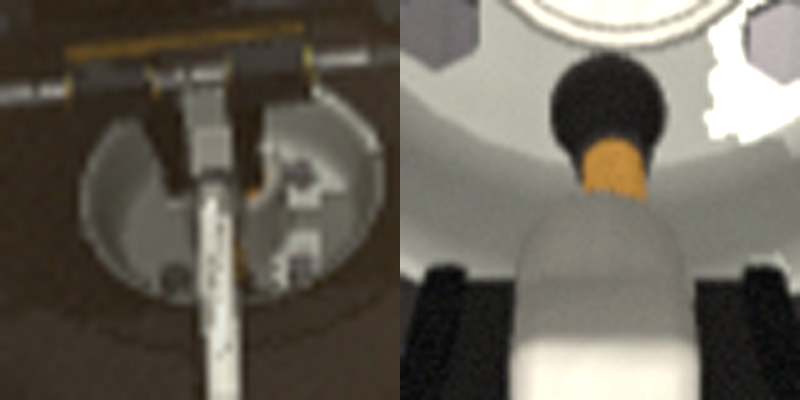

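The stem sits about 3 px (1.9 mm) to tool +y of the chuck, which matches the arm's settling offset. I correct by (+1.2, +1.9) and feel downwards.

```bash
python3 -m crank '[[[1.2,1.9,0,0,1],[0,0,2,0,1],[0,0,3,0,1],[0,0,2,0,1],[0,0,1,0,1],[0,0,0,0,1],[0,0,0,0,1]]]'
python3 -m crank '[[[0,0,1,0,1],[0,0,1,0,1],[0,0,1,0,1],[0,0,0,0,1],[0,0,0,0,1]]]'
```

```text
time: 8.25
position: [0.6223, -0.2158, 0.1154]
tool_rot: [-0.455, -3.108, 0.0]
ft_force: [-0.0, 0.7, -0.9]
grip_width: 0.202
grip_force: 39.9
time: 8.67
position: [0.6223, -0.2158, 0.1125]
tool_rot: [-0.455, -3.108, -0.0]
ft_force: [-0.1, -0.0, -1.0]
grip_width: 0.205
grip_force: 39.9
```

```bash
python3 -m crank '[[[0,0,1,0,1],[0,0,1,0,1],[0,0,0,0,1],[0,0,0,0,1]]]'
python3 -m crank '[[[0,0,1,0,1],[0,0,1,0,1],[0,0,0,0,1],[0,0,0,0,1]]]'
```

```text
time: 9.0
position: [0.6223, -0.2158, 0.1105]
tool_rot: [-0.455, -3.108, -0.0]
ft_force: [0.1, -0.2, -1.1]
grip_width: 0.202
grip_force: 39.9
time: 9.33
position: [0.6223, -0.2158, 0.1084]
tool_rot: [-0.455, -3.108, -0.0]
ft_force: [-0.1, 0.3, -1.8]
grip_width: 0.202
grip_force: 39.9
```

The tip is already in the bore without load, so I continue.

```bash
python3 -m crank '[[[0,0,1,0,1],[0,0,1,0,1],[0,0,0,0,1],[0,0,0,0,1]]]'
python3 -m crank '[[[0,0,1,0,1],[0,0,1,0,1],[0,0,0,0,1],[0,0,0,0,1]]]'
python3 -m crank '[[[0,0,1,0,1],[0,0,0,0,1],[0,0,0,0,1],[0,0,0,0,1]]]'
```

```text
time: 9.67
position: [0.6224, -0.2158, 0.1066]
tool_rot: [0.455, 3.108, -0.0]
ft_force: [0.0, -0.0, -0.9]
grip_width: 0.202
grip_force: 39.9
time: 10.0
position: [0.6225, -0.2158, 0.105]
tool_rot: [0.455, 3.108, -0.0]
ft_force: [-0.8, -0.3, 1.1]
grip_width: 0.206
grip_force: 39.9
time: 10.33
position: [0.6225, -0.2159, 0.104]
tool_rot: [0.455, 3.108, -0.0]
ft_force: [-2.1, 0.4, 3.7]
grip_width: 0.201
grip_force: 39.9
```

```bash
python3 -m crank '[[[0,0,1,0,1],[0,0,1,0,1],[0,0,0,0,1],[0,0,0,0,1]]]'
python3 -m crank '[[[0,0,1,0,1],[0,0,0,0,1],[0,0,0,0,1],[0,0,0,0,1]]]'
```

```text
time: 10.67
position: [0.6226, -0.2159, 0.1022]
tool_rot: [0.455, 3.108, -0.0]
ft_force: [-2.7, 0.2, 6.0]
grip_width: 0.2
grip_force: 39.9
time: 11.0
position: [0.6227, -0.2159, 0.1015]
tool_rot: [0.455, 3.108, -0.0]
ft_force: [-1.8, 1.2, 7.1]
grip_width: 0.204
grip_force: 39.9
```

```bash
python3 -m crank '[[[0,0,1,0,1],[0,0,0,0,1],[0,0,0,0,1],[0,0,0,0,1]]]'
python3 -m crank '[[[0,0,1,0,1],[0,0,0,0,1],[0,0,0,0,1],[0,0,0,0,1]]]'
```

```text
time: 11.33
position: [0.6228, -0.216, 0.1007]
tool_rot: [0.455, 3.107, -0.0]
ft_force: [-1.9, 1.0, 8.5]
grip_width: 0.204
grip_force: 39.9
time: 11.67
position: [0.6229, -0.216, 0.1001]
tool_rot: [0.455, 3.107, -0.001]
ft_force: [-2.2, 0.5, 9.2]
grip_width: 0.199
grip_force: 39.9
```

```bash
python3 -m crank '[[[0,0,1,0,1],[0,0,0,0,1],[0,0,0,0,1],[0,0,0,0,1]]]'
python3 -m crank '[[[0,0,0.5,0,1],[0,0,0,0,1],[0,0,0,0,1],[0,0,0,0,1],[0,0,0,0,1]]]'
```

```text
time: 12.0
position: [0.6232, -0.2161, 0.0999]
tool_rot: [0.455, 3.106, -0.001]
ft_force: [-3.9, -0.3, 11.3]
grip_width: 0.205
grip_force: 40.0
time: 12.42
position: [0.6232, -0.2161, 0.0998]
tool_rot: [0.455, 3.106, -0.001]
ft_force: [-3.8, 1.0, 14.0]
grip_width: 0.202
grip_force: 40.0
```

The force now jumps with almost no travel, so the chuck is on its stop at about 15 N. I hold there and check the rod.

```bash
python3 -m crank '[[[0,0,0,0,1],[0,0,0,0,1],[0,0,0,0,1],[0,0,0,0,1],[0,0,0,0,1],[0,0,0,0,1],[0,0,0,0,1],[0,0,0,0,1],[0,0,0,0,1],[0,0,0,0,1]]]'
python3 - <<'E'
from h import *
i=snap("scene","s5");s=ctrl.get_state();M=R.from_rotvec(s["tool_rot"]).as_matrix()
h=s["position"]+[0,0,.0085]+M@[-.003,0,0]
for d in(.125,.15):print(proj(i,h-M[:,0]*d))
snap("side","sd5")
f=lambda im,x,y:cv2.resize(im[y:y+60,x:x+60],(400,400),interpolation=cv2.INTER_CUBIC)
x,y=map(int,proj(i,h-M[:,0]*.13)); j=load("sd5");u,v=map(int,proj(j,h-M[:,0]*.13))
print(x-30,y-30,u-30,v-30)
cv2.imwrite("pics/z5.png",cv2.convertScaleAbs(np.hstack([f(cv2.imread("pics/s5.png"),x-30,y-30),f(cv2.imread("pics/sd5.png"),u-30,v-30)]),alpha=1.4))
E
python3 -m crank '[[[0,0,0,0,1],[0,0,0,0,1],[0,0,0,0,1],[0,0,0,0,1]]]'
```

```text
time: 13.25
position: [0.6232, -0.2162, 0.0998]
tool_rot: [0.455, 3.106, -0.001]
ft_force: [-4.5, 1.5, 13.8]
grip_width: 0.205
grip_force: 40.0
[224.5404973368245, 253.2731617897602]
[224.96065059889347, 260.50444938228185]
194 224 231 110
time: 13.68
position: [0.6232, -0.2161, 0.0998]
tool_rot: [0.455, 3.106, -0.001]
ft_force: [-3.8, 1.7, 13.3]
grip_width: 0.199
grip_force: 40.0
```

View pics/z5.png

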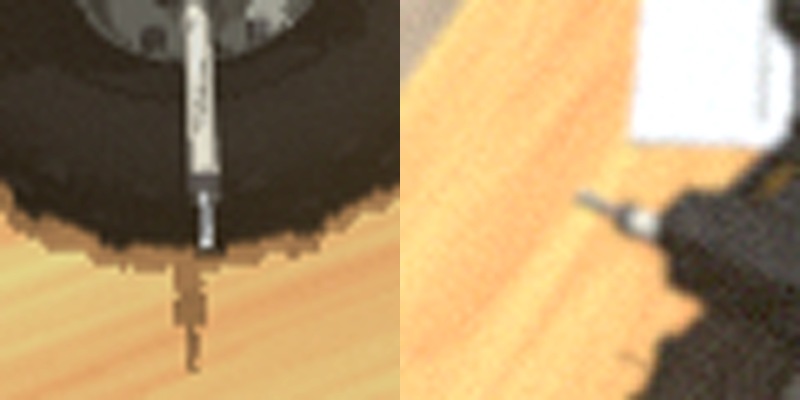

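The rod stands about 29 mm out of the barrel in the scene view (crop rows 192–248). I lift off slowly.

```bash
python3 -m crank '[[[0,0,-2,0,1],[0,0,-2,0,1],[0,0,-3,0,1],[0,0,-4,0,1],[0,0,-6,0,1],[0,0,-8,0,1],[0,0,-10,0,1],[0,0,-10,0,1],[0,0,-6,0,1],[0,0,-3,0,1]]]'
python3 -m crank '[[[0,0,0,0,1],[0,0,0,0,1],[0,0,0,0,1],[0,0,0,0,1]]]'
python3 - <<'E'
from h import *
s=ctrl.get_state();M=R.from_rotvec(s["tool_rot"]).as_matrix()
print((M.T@(np.array([.5151,.2335,.06])-s["position"])*1000).round(1))
E
```

```text
time: 14.52
position: [0.6232, -0.216, 0.153]
tool_rot: [0.455, 3.106, -0.001]
ft_force: [1.1, -0.1, -1.4]
grip_width: 0.204
grip_force: 39.9
time: 14.85
position: [0.6219, -0.2157, 0.1504]
tool_rot: [-0.455, -3.107, -0.0]
ft_force: [0.5, -0.1, -1.4]
grip_width: 0.204
grip_force: 39.9
[231.  399.7  90.6]
```

```bash
python3 -m crank '[[[6,10,0,0,1],[11,19,0,0,1],[15,26,0,0,1],[16,28,0,0,1],[16,28,0,0,1],[16,28,0,0,1],[16,28,0,0,1],[16,28,0,0,1],[16,28,0,0,1],[16,28,0,0,1]]]'
python3 -m crank '[[[16,28,0,0,1],[16,28,0,0,1],[16,28,0,0,1],[16,28,0,0,1],[12,20,0,0,1],[7,12,0,0,1],[4,5,0,0,1],[0,0,0,0,1],[0,0,0,0,1],[0,0,0,0,1]]]'
python3 -m crank '[[[0,0,0,0,1],[0,0,0,0,1],[0,0,0,0,1]]]'
python3 - <<'E'
from h import *
s=ctrl.get_state();M=R.from_rotvec(s["tool_rot"]).as_matrix()
print((M.T@(np.array([.5151,.2335,.0355])-s["position"])*1000).round(1))
for n in("scene","side","wrist"): snap(n,n+"6")
a,b=load("scene6"),load("side6")
h=s["position"]+[0,0,.0085]+M@[-.003,0,0]
A=[proj(i,h-M[:,0]*d) for i in(a,b) for d in(0,.125)];print(np.round(A,1).tolist())
f=lambda n,x,y,w,h:cv2.resize(cv2.imread(f"pics/{n}.png")[y:y+h,x:x+w],(400,400),interpolation=cv2.INTER_CUBIC)
x,y=np.mean(A[:2],0).astype(int);u,v=np.mean(A[2:],0).astype(int);print(x-40,y-40,u-50,v-50)
cv2.imwrite("pics/z6.png",cv2.convertScaleAbs(np.hstack([f("scene6",x-40,y-40,80,80),f("side6",u-50,v-50,100,100)]),alpha=1.3))
E
```

```text
time: 15.68
position: [0.5551, 0.0683, 0.151]
tool_rot: [-0.454, -3.108, -0.0]
ft_force: [0.3, 0.7, -1.6]
grip_width: 0.204
grip_force: 39.9
time: 16.52
position: [0.5162, 0.2318, 0.1509]
tool_rot: [0.459, 3.108, -0.002]
ft_force: [0.2, -0.0, -0.8]
grip_width: 0.203
grip_force: 39.9
time: 16.77
position: [0.5161, 0.2327, 0.1511]
tool_rot: [0.458, 3.108, -0.0]
ft_force: [-0.4, 0.1, -2.2]
grip_width: 0.204
grip_force: 39.9
[  1.2   0.5 115.6]
[[337.2, 144.5], [345.7, 169.9], [281.7, 283.0], [236.3, 253.9]]
301 117 208 218
```

View pics/z6.png

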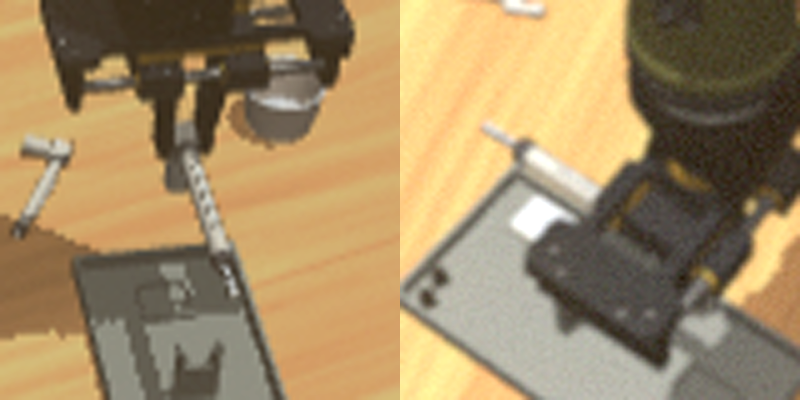

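The barrel end is at scene (345.4,167.4) / side (238.5,255.5), with the rod still out. I triangulate to check the pitch.

```bash
python3 - <<'E'
from h import *
a,b=load("scene6"),load("side6");s=ctrl.get_state()
x=tri([ray(a,345.4,167.4),ray(b,238.5,255.5)]);M=R.from_rotvec(s["tool_rot"]).as_matrix()
print(x,M.T@(x-s["position"]),proj(a,x),proj(b,x))
E
python3 -m crank '[[[1.2,0.5,8,0,1],[0,0,14,0,1],[0,0,16,0,1],[0,0,16,0,1],[0,0,16,0,1],[0,0,12,0,1],[0,0,8,0,1],[0,0,6,0,1],[0,0,3,0,1],[0,0,1,0,1]]]'
python3 -m crank '[[[0,0,2,0,1],[0,0,2,0,1],[0,0,1,0,1],[0,0,1,0,1],[0,0,0,0,1],[0,0,0,0,1]]]'
```

```text
[0.6310877  0.19931551 0.16239854] [-0.12010264  0.00056271 -0.01133832] [345.5730418969531, 167.46821037226306] [238.7379100636288, 255.3796049102881]
time: 17.75
position: [0.5148, 0.2345, 0.0509]
tool_rot: [-0.455, -3.108, 0.0]
ft_force: [-0.5, -0.6, -1.3]
grip_width: 0.209
grip_force: 39.9
time: 18.25
position: [0.5148, 0.2344, 0.0452]
tool_rot: [0.455, 3.108, 0.0]
ft_force: [0.1, 0.0, -1.0]
grip_width: 0.206
grip_force: 39.9
```

```bash
python3 -m crank '[[[0,0,2,0,1],[0,0,2,0,1],[0,0,2,0,1],[0,0,1,0,1],[0,0,0,0,1],[0,0,0,0,1]]]'
python3 -m crank '[[[0,0,1,0,1],[0,0,0.7,0,1],[0,0,0,0,1],[0,0,0,0,1]]]'
```

```text
time: 18.75
position: [0.5147, 0.2344, 0.0379]
tool_rot: [-0.455, -3.108, 0.0]
ft_force: [0.5, 0.2, -1.6]
grip_width: 0.2
grip_force: 39.9
time: 19.08
position: [0.5147, 0.2344, 0.0363]
tool_rot: [0.455, 3.108, -0.0]
ft_force: [0.8, 0.2, -1.6]
grip_width: 0.207
grip_force: 39.9
```

```bash
python3 -m crank '[[[0,0,0.6,0,1],[0,0,0.4,0,1],[0,0,0,0,1],[0,0,0,0,1]]]'
python3 -m crank '[[[0,0,0.5,0,1],[0,0,0,0,1],[0,0,0,0,1],[0,0,0,0,1]]]'
```

```text
time: 19.42
position: [0.5149, 0.2345, 0.0355]
tool_rot: [0.455, 3.108, 0.0]
ft_force: [-1.0, 0.4, -1.3]
grip_width: 0.2
grip_force: 39.9
time: 19.75
position: [0.5148, 0.2345, 0.0354]
tool_rot: [0.455, 3.108, 0.0]
ft_force: [-2.1, -1.9, 5.3]
grip_width: 0.202
grip_force: 39.9
```

The chuck is standing on the floor at the original height. I release gently, first with low grip force, then opening.

```bash
python3 -m crank '[[[0,0,-0.4,0,1],[0,0,0,0,1],[0,0,0,0,1]]]' 5
python3 -m crank '[[[0,0,0,0,0.55],[0,0,0,0,0.5],[0,0,0,0,0.4],[0,0,0,0,0.2],[0,0,0,0,0],[0,0,0,0,-0.3],[0,0,0,0,-0.6],[0,0,0,0,-0.6],[0,0,0,0,-0.6],[0,0,0,0,-0.6]]]'
python3 -m crank '[[[0,0,-3,0,-0.6],[0,0,-8,0,-0.6],[0,0,-14,0,-0.6],[0,0,-16,0,-0.6],[0,0,-16,0,-0.6],[0,0,-16,0,-0.6],[0,0,-16,0,-0.6],[0,0,-12,0,-0.6],[0,0,-5,0,-0.6],[0,0,0,0,-0.6]]]'
python3 - <<'E'
from h import *
i=snap("wrist","w7")
for p in((.5149,.2334,.054),(.6337,.1978,.044)):print(proj(i,p))
a=cv2.imread("pics/w7.png")[120:380,180:380];snap("side","sd7");b=cv2.imread("pics/sd7.png")[250:350,200:320]
cv2.imwrite("pics/z7.png",np.hstack([cv2.resize(a,(400,520)),cv2.resize(b,(400,520)[:1]+(520,))]))
E
```

```text
time: 20.0
position: [0.5148, 0.2343, 0.0353]
tool_rot: [0.455, 3.108, -0.0]
ft_force: [-1.6, -1.3, 3.1]
grip_width: 0.202
grip_force: 5.0
time: 20.83
position: [0.5147, 0.2344, 0.0353]
tool_rot: [0.455, 3.108, -0.0]
ft_force: [-0.2, 0.4, 0.2]
grip_width: 0.739
grip_force: 0.0
time: 21.67
position: [0.5156, 0.2349, 0.143]
tool_rot: [0.455, 3.106, 0.002]
ft_force: [-0.8, 1.0, 0.2]
grip_width: 0.799
grip_force: 0.0
[274.2523383137752, 215.23781600415265]
[274.469577969553, 347.87399203980556]
```

View pics/z7.png

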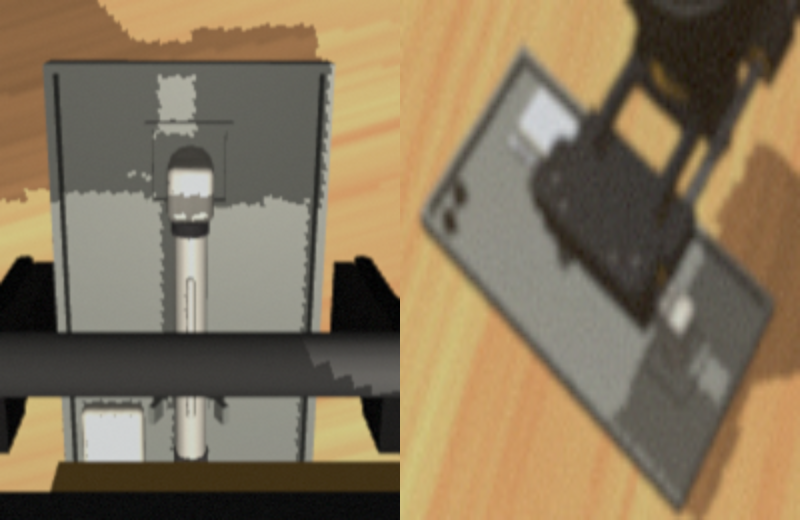

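The chuck is in the pocket, with the head at wrist pixel (275,217) as at the start. The barrel lies in the fork along the tray axis, the rod end shows past it in the side view, and the gripper is clear. I hand the job in.

```bash
python3 -m crank '[[[0,0,0,0,-0.6],[0,0,0,0,-0.6],[0,0,0,0,-0.6],[0,0,0,0,-0.6],[0,0,0,0,-0.6],[0,0,0,0,-0.6]]]'; python3 -c "
from bench import job
print(job.close_job())"
```

```text
time: 22.27
position: [0.5147, 0.2345, 0.1411]
tool_rot: [-0.455, -3.108, 0.0]
ft_force: [-0.2, 0.1, 0.0]
grip_width: 0.796
grip_force: 0.0
the job is handed in; nothing more can be done
None
```

I pressed the gauge onto the valve until the chuck stopped, at about 15 N for over a second with the rod out roughly 29 mm, then set it back in its tray with the rod still out and handed the job in at about 22 s; no verdict was returned.

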